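# Sweep the stray nuts into the scoop pan

### The arm

A 6-joint arm with a two-finger parallel gripper is mounted at the origin on the work surface. World frame = base frame: x ahead of the robot, y to its left, z up, the work surface at z = 0. Lengths are in mm, angles in degrees, forces in N, time in s.
With the tool pointing down it reaches from about 375 to 925 mm from the base axis. Payload 5.7 kg.
Tool frame: the origin (TCP) lies midway between the tips of the shut fingers; the grasp point (between the pads) lies 19 mm behind it; z points along the fingers, y is the line along which they close (so a half turn about z gives the same grasp; the last joint's range is limited). The gripper opens to 85 mm and grips with 20 to 120 N. Pads are 22 mm wide; open, the fingers measure 114 mm over their backs; the gripper's body (76 mm by 85 mm) begins 54 mm behind the grasp point. The pads swing forward as they close: fully open they stand 13 mm farther back than shut.
Start: joints at [65.197, 20.558, 86.54, -0, 72.909, -6.595], TCP at [187.479, 569.925, 231.267] pointing down, gripper open.
Joint ranges: [-170.27, 170.27], [-57.76, 135], [12.27, 136.19], [-55.21, 235.2], [11.17, 155.16], [-170.74, 170.74]. Speed limits (degrees/s): [136.94, 136.94, 180, 180, 180, 180].

### API

Orientations are given as [roll, pitch, yaw] about the fixed x, y, z axes, in that order (R = Rz(yaw) Ry(pitch) Rx(roll)).
In Python, from cell import env, grab_frame, camera_info gives the robot as it stands.
- The arm moves only by the tool arm_command, never from a script. Its argument "series" is a list that holds one entry, the list of rows, each a list of 7 numbers: the shift along the world's x, y, z in m, then the turn, a rotation vector about the world's x, y, z in rad, then the finger opening in m, from 0 to 0.0854. In form: [[[tx, ty, tz, rx, ry, rz, jaw], ...]]. A call has 1 to 12 rows; each row is the pose to reach, as a shift and turn from the pose commanded when the call began; what a row does not reach only later rows make up. A row lasts 1/10 s, in which the tool goes at most 50 mm and 8.59 degrees, less where a joint would pass 70% of its speed; a pose out of reach is approached as far as the arm can. A call with a gripper value outside its range is refused whole. The fingers move at their own pace and stop on an object; "squeeze" is the grip in N (left out, the last holds). Time passes only in rows, so rows that repeat a pose let the fingers close. It gives the time, the measured TCP pose, the force, the opening and the grip force at its end, in the units of the state.
- env.read_state(): the state, without advancing time (a new reading comes with each control period).
- grab_frame(name): name is "scene" or "top" or "wrist"; returns the picture (480x640x3 uint8, red, green, blue); there is no depth.
- camera_info(name): a dict with "fx", "fy", "cx", "cy" (pixels), "R" (3x3) and "t" (3): a world point X has camera coordinates R X + t; the wrist camera has in their place "mount" (4x4, takes a point from camera to tool coordinates, whose origin is the TCP and whose axes are the flange's). Camera axes: x right, y down, z forward; pixel columns grow to the right and rows downward; lengths in mm; the calibration is good to about 2 mm. The wrist camera is an equidistant fisheye: a pixel r from the principal point sees the ray r / f radians off the axis. A picture is of the moment at which its call begins: read the wrist's pose just before it. camera_info takes no time and is no camera call.
- env.sign_off(): hands the job in; it is judged then, once.
The state is a dict: "clock": time; "joint_pos": joint angles; "joint_vel": joint speeds; "tau": joint torques, N m; "tool_pos": TCP position; "ee_rot": TCP orientation; "wrist_force": force on the tool from outside, world axes, zero at the start; "moment": the same for the moment, N m; "gripper_width": opening from 0.0 (shut) to 1.0 (fully open); "gripper_force": force on a finger pad.
Only numpy, scipy, OpenCV 4.12 (cv2) and the standard library are available. Lean on these libraries where they do the work, as an engineer would, in place of code of your own. Each camera call takes 0.05 s, during which the arm holds its last target. There are 200 camera calls.

### The job

Clear the three stray hexagon nuts off the gearbox bench: sweep them with your fingertips along the bench top through the open mouth of the three-sided steel scoop pan, until all three lie completely inside it, on its floor. Push them only, gently: do not pinch or lift them. Leave the gear, bearing ring, upright socket and everything else on the bench where they stand.

Things in the scene. Friction and masses are not known exactly. Their poses are not given: they have to be found in the camera images.
- nut0: Large plain dark-steel hexagon nut, 36 mm across flats, 41.5 mm across corners, 21.5 mm high, with a 23 mm hole, about 110 g, lying flat and loose on the bench. Origin: centre of its underside; z up along its hole.
- nut1: Another identical hexagon nut (36 mm across flats, 41.5 mm across corners, 21.5 mm high), same origin and axes.
- nut2: Another identical hexagon nut (36 mm across flats, 41.5 mm across corners, 21.5 mm high), same origin and axes.
- nut0_mid (a point): Middle of that nut, on its axis, 10.75 mm above its underside.
- nut1_mid (a point): Middle of that nut, on its axis, 10.75 mm above its underside.
- nut2_mid (a point): Middle of that nut, on its axis, 10.75 mm above its underside.
- pan: Bare sheet-steel scoop pan, fixed: walls 4 mm thick, 30 mm high on three sides; its -y side is open (the mouth). Inside 180 mm wide (x), 130 mm deep (y: -65 mm at the mouth edge, +65 mm at the back wall). Floor level with the bench, no step at the mouth. Origin: middle of the floor, at bench height; +y points from mouth to back wall. A bar handle stands out 34 mm behind the back.
- pan_mouth (a point): Middle of the mouth edge of the pan, at bench height, 65 mm from the pan's origin towards its -y.
- gear: Loose steel spur gear lying flat, 50 mm diameter, 20 mm high with a hub 28 mm across rising to 28 mm; leave alone. Origin: centre of its underside.
- race: Loose plain round steel bearing ring lying flat, 52 mm outside, 34 mm inside, 18 mm high; leave alone. Origin: centre of its underside.
- socket: Loose round dark-steel wrench socket standing upright, 30 mm diameter, 42 mm tall; leave alone. Origin: centre of its underside.
- shaft: Loose stepped steel shaft standing upright at the far side of the bench, 60 mm diameter at the foot, 75 mm tall; leave alone. Origin: centre of its underside.
- tin: Blue tin at the far side, 80 mm diameter, 70 mm tall; leave alone. Origin: centre of its underside.

How it is judged:
By the outcome, as a careful person would: the job done as asked, in the order asked, and still so for the second after the job is handed in, with the robot touching nothing.
It also fails if it takes over 72 s, if anything falls off the work surface, if the arm or the gripper's body presses on something with over 40 N, if the wrist force passes 120 N, or if a joint passes its speed limit or range.

## Working session

There is one attempt and no reset: what is moved stays moved. The work goes in short steps, Python scripts to look and compute and a tool call to move; the robot and the scene stay as the last step left them, time stands still between calls to the robot, and variables do not carry over. Pictures are saved under pics/ and viewed, at most 10 in all, crops included, and the job is handed in when it is done.

Besides the shell and the picture viewer there is one more tool, called after "Request:" as name([rows], argument=value, ...), one row to a line, values as JSON. arm_command: Moves the arm, as the interface text tells. Its arguments: {"type":"object","properties":{"series":{"type":"array","items":{"type":"array","items":{"type":"array","items":{"type":"number"}}}},"squeeze":{"type":"number"}},"required":["series"]}

```bash
mkdir -p pics
python3 - <<'E'
from cell import env,grab_frame,camera_info
import cv2
print(env.read_state())
for n in("top","scene"):
    cv2.imwrite(f"pics/{n}0.png",grab_frame(n)[...,::-1]); print(camera_info(n))
E
```

```text
{'clock': 0.0, 'joint_pos': array([ 6.51976193e+01,  2.05979893e+01,  8.65982692e+01, -8.23375138e-04,
        7.29080848e+01, -6.59472869e+00]), 'joint_vel': array([-0.0746557 , -0.00065189, -0.07441267,  0.07034536, -0.02495973,
       -0.02803281]), 'tau': array([-4.12294412e-04, -5.27614152e+01, -2.78619629e+01, -5.32385366e-04,
        1.32030307e-02, -1.59262009e-05]), 'tool_pos': array([187.20627222, 569.34222261, 230.45778479]), 'ee_rot': array([-1.79896257e+02, -1.12020240e-02,  1.61792581e+02]), 'wrist_force': array([-1.05641102,  0.18808014,  0.38980989]), 'moment': array([ 0.00830686, -0.03850598,  0.03157105]), 'gripper_force': 0.0, 'gripper_width': 0.9952229859827141}
{'fx': 485.5832772785751, 'fy': 485.5832772785751, 'cx': 322.2013327795247, 'cy': 239.93248885749804, 'R': array([[ 8.24681328e-04, -9.99999652e-01, -1.23428733e-04],
       [-9.85381484e-01, -7.91598604e-04, -1.70360511e-01],
       [ 1.70360354e-01,  2.62117520e-04, -9.85381795e-01]]), 't': array([  2.45233148, 574.68595638, 879.32885186])}
{'fx': 502.4299534028682, 'fy': 502.4299534028682, 'cx': 318.6684945622959, 'cy': 244.89334405571526, 'R': array([[ 0.44735363,  0.89427276, -0.01228658],
       [ 0.5059811 , -0.26439367, -0.82102321],
       [-0.73746719,  0.36107094, -0.57076258]]), 't': array([-262.65502549, -252.27148061, 1246.65328315])}
```

View pics/top0.png

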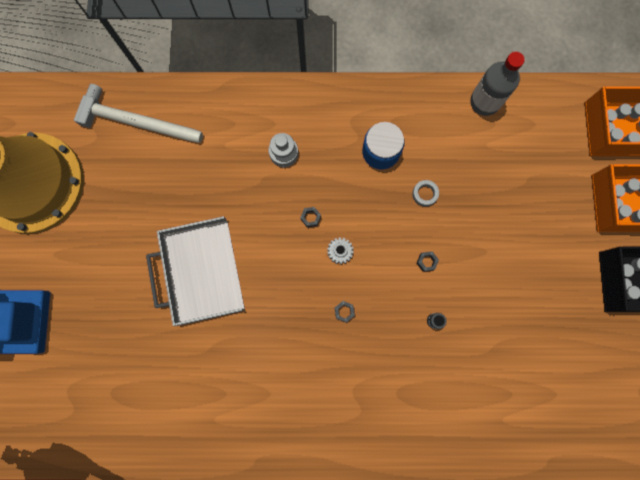

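View pics/scene0.png

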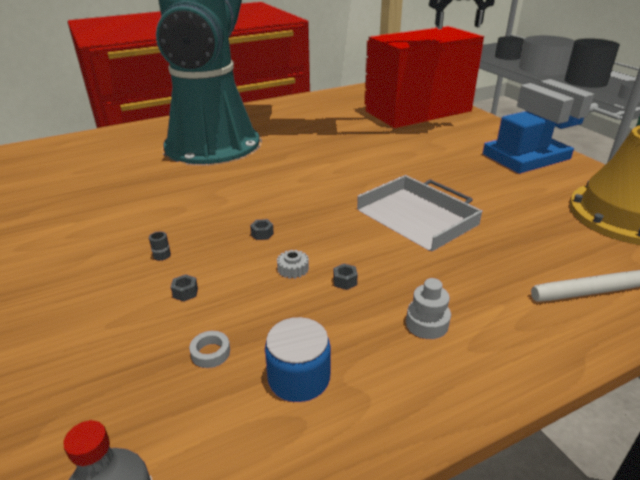

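The top view shows nuts at about (311,217), (345,312) and (428,261), the gear at (341,251), the ring at (426,193) and the socket at (437,321). The pan's mouth is its right edge, from (231,218) to (244,310). I'll enlarge a crop to get positions.

Run:
```python
import cv2
i=cv2.imread("pics/top0.png")[180:340,150:310]
j=cv2.imread("pics/top0.png")[180:340,290:450]
o=[cv2.resize(k,None,fx=2.5,fy=2.5,interpolation=cv2.INTER_CUBIC) for k in(i,j)]
cv2.imwrite("pics/crop0.png",cv2.hconcat(o))
```

```text
(no output)
```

View pics/crop0.png

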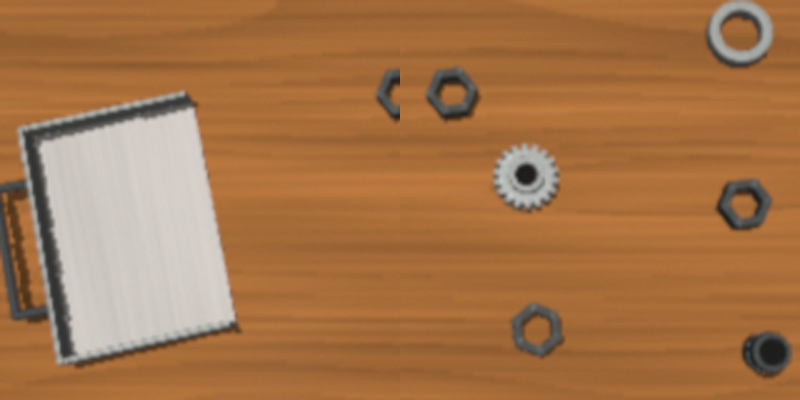

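Read from the crop, in full-picture pixels: the nuts' top faces are at (311,217), (345,312) and (428,262). The pan rim corners are at (224,217), (244,309), (158,232) and (175,325). The gear hub is at (340,250), the ring at (426,193) and the socket top at (438,321).

```bash
cat > h.py <<'E'
import numpy as np
from cell import env,grab_frame,camera_info
def w(u,v,z,n="top"):
    c=camera_info(n);R=np.array(c["R"]);t=np.array(c["t"])
    d=R.T@np.array([(u-c["cx"])/c["fx"],(v-c["cy"])/c["fy"],1]);o=-R.T@t
    return (o+d*(z-o[2])/d[2])[:2].round(1)
E
python3 - <<'E'
from h import *
for n,u,v,z in[("A",311.2,217.2,21.5),("B",344.8,312,21.5),("C",428,261.6,21.5),("gear",340.4,250,28),("race",426,193.2,18),("socket",438.4,321.2,42),("mouthU",224.4,217.2,30),("mouthL",244.4,309.2,30),("backU",158,232,30),("backL",174.8,324.8,30),("shaft",282,141,75),("tin",385,136,70)]: print(n,w(u,v,z))
for n,u,v,z in[("A",345,270,21.5),("B",261.5,223,21.5),("C",184,282,21.5),("race",210,343,18)]: print(n,w(u,v,z,"scene"))
c=camera_info("wrist");print(c)
E
```

```text
A [625.3  24.8]
B [439.  -40.6]
C [ 536.7 -204. ]
gear [558.5 -32.6]
race [ 675.7 -205.8]
socket [ 421.6 -214.9]
mouthU [623.3 195.5]
mouthL [443.9 151.1]
backU [593.5 324.5]
backL [414.5 282.2]
shaft [763.6  80.5]
tin [ 775.9 -118.8]
A [625.   27.2]
B [435.9 -38.5]
C [ 538.3 -204.2]
race [ 676.7 -205. ]
{'fx': 371.64829954431775, 'fy': 371.64829954431775, 'cx': 320.14079340727943, 'cy': 240.00094556028122, 'mount': array([[ 2.50039787e-04, -9.64882333e-01, -2.62682358e-01,
         6.63266473e+01],
       [ 9.99999417e-01,  5.17115588e-04, -9.47593346e-04,
         8.31136346e-01],
       [ 1.05015322e-03, -2.62681968e-01,  9.64881900e-01,
        -1.42500854e+02],
       [ 0.00000000e+00,  0.00000000e+00,  0.00000000e+00,
         1.00000000e+00]])}
```

```bash
cat >> h.py <<'E'
M=np.array([533.6,173.3]);th=np.radians(13.9)
e=np.array([np.cos(th),np.sin(th)]);d=np.array([-np.sin(th),np.cos(th)])
def P(a,b): return M+a*e+b*d                 # pan frame (across, depth past mouth) -> world
def Q(p): r=np.array(p)-M; return np.array([r@e,r@d]).round(1)
def leg(n,p,q,back=48,con=30):
    p,q=np.array(p,float),np.array(q,float);u=(q-p)/np.linalg.norm(q-p)
    yaw=103.9-np.degrees(np.arctan2(u[0],u[1]))
    s,c,f=P(*(p-back*u)),P(*(p-con*u)),P(*(q-con*u))
    print(n,"start",s.round(1),"contact",c.round(1),"end",f.round(1),"yaw",yaw.round(1),"len",np.linalg.norm(f-s).round(1),"dir",((f-s)/np.linalg.norm(f-s)).round(3))
E
python3 - <<'E'
from h import *
A,B,C=Q((625.2,26)),Q((437.5,-39.5)),Q((537.5,-204))
print(A,B,C,Q((558.5,-32.6)))
leg("A",A,(42,85));leg("B1",B,(-45,-50));leg("B2",(-45,-50),(-45,85));leg("C1",C,(-88,-140));leg("C2",(-88,-140),(-15,48))
E
```

```text
[  53.5 -165. ] [-144.4 -183.5] [ -86.9 -367.2] [ -25.3 -205.9]
A start [638.8 -20. ] contact [633.7  -2.8] end [562.5 237.1] yaw 106.5 len 268.3 dir [-0.285  0.959]
B1 start [418.9 -83.8] contact [425.9 -67.2] end [490.3  86.3] yaw 67.2 len 184.4 dir [0.387 0.922]
B2 start [513.5  67.4] contact [509.1  84.8] end [476.7 215.9] yaw 103.9 len 153.0 dir [-0.24   0.971]
C1 start [ 549.2 -250.6] contact [ 544.8 -233.1] end [489.2 -12.8] yaw 104.2 len 245.2 dir [-0.245  0.97 ]
C2 start [475.7 -31.3] contact [478.  -13.5] end [503.7 186.5] yaw 82.7 len 219.7 dir [0.127 0.992]
```

Request:
arm_command([
  [[0.22, -0.29, 0, 0, 0, -0.48, 0.024], [0.22, -0.29, 0, 0, 0, -0.48, 0.024], [0.22, -0.29, 0, 0, 0, -0.48, 0.024], [0.22, -0.29, 0, 0, 0, -0.48, 0.024], [0.451, -0.59, -0.1, 0, 0, -0.965, 0.024], [0.451, -0.59, -0.1, 0, 0, -0.965, 0.024], [0.451, -0.59, -0.1, 0, 0, -0.965, 0.024], [0.451, -0.59, -0.1, 0, 0, -0.965, 0.024], [0.451, -0.59, -0.1, 0, 0, -0.965, 0.024], [0.451, -0.59, -0.1, 0, 0, -0.965, 0.024], [0.451, -0.59, -0.1, 0, 0, -0.965, 0.024], [0.451, -0.59, -0.1, 0, 0, -0.965, 0.024]],
])

```text
clock: 1.3
tool_pos: [548.4, 96.5, 158.1]
ee_rot: [-180.0, -0.0, 106.5]
wrist_force: [0.8, 1.3, -0.9]
gripper_width: 0.279
gripper_force: 0.0
```

Request:
arm_command([
  [[0.09, -0.116, -0.04, 0, 0, 0, 0.024], [0.09, -0.116, -0.04, 0, 0, 0, 0.024], [0.09, -0.116, -0.04, 0, 0, 0, 0.024], [0.09, -0.116, -0.04, 0, 0, 0, 0.024], [0.09, -0.116, -0.04, 0, 0, 0, 0.024], [0.09, -0.116, -0.04, 0, 0, 0, 0.024]],
])

```text
clock: 1.9
tool_pos: [636.6, -16.8, 118.5]
ee_rot: [-179.9, -0.1, 106.5]
wrist_force: [-0.3, -0.2, -0.4]
gripper_width: 0.28
gripper_force: 0.0
```

Run:
```python
from h import *
import cv2
s=env.read_state();print(s["tool_pos"],s["gripper_width"])
cv2.imwrite("pics/w1.png",grab_frame("wrist")[...,::-1])
```

```text
[636.56456532 -16.811656   118.48921161] 0.27979394047079154
```

View pics/w1.png

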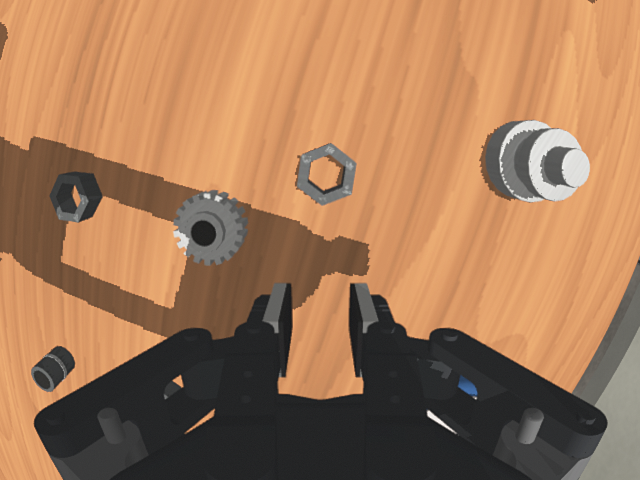

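The wrist view shows the nut at (326,175), straight ahead of the fingers at about x=320. The gear at (210,228) is clear of the sweep. I'll lower the fingers, then push.

Request:
arm_command([
  [[0.003, -0.004, -0.05, 0, 0, 0, 0.024], [0.003, -0.004, -0.09, 0, 0, 0, 0.024], [0.003, -0.004, -0.111, 0, 0, 0, 0.024], [0.003, -0.004, -0.111, 0, 0, 0, 0.024], [0.002, 0.0, -0.111, 0, 0, 0, 0.024], [0.0, 0.006, -0.111, 0, 0, 0, 0.024], [-0.002, 0.014, -0.111, 0, 0, 0, 0.024], [-0.005, 0.024, -0.111, 0, 0, 0, 0.024], [-0.008, 0.034, -0.111, 0, 0, 0, 0.024], [-0.011, 0.044, -0.111, 0, 0, 0, 0.024], [-0.014, 0.054, -0.111, 0, 0, 0, 0.024], [-0.017, 0.064, -0.111, 0, 0, 0, 0.024]],
])

```text
clock: 3.15
tool_pos: [620.4, 47.3, 7.8]
ee_rot: [-180.0, 0.0, 106.5]
wrist_force: [0.2, -1.7, 1.2]
gripper_width: 0.28
gripper_force: 0.6
```

Request:
arm_command([
  [[-0.003, 0.01, 0, 0, 0, 0, 0.024], [-0.0065, 0.021, 0, 0, 0, 0, 0.024], [-0.01, 0.032, 0, 0, 0, 0, 0.024], [-0.0135, 0.043, 0, 0, 0, 0, 0.024], [-0.017, 0.054, 0, 0, 0, 0, 0.024], [-0.02, 0.065, 0, 0, 0, 0, 0.024], [-0.0235, 0.076, 0, 0, 0, 0, 0.024], [-0.027, 0.087, 0, 0, 0, 0, 0.024], [-0.03, 0.098, 0, 0, 0, 0, 0.024], [-0.0335, 0.108, 0, 0, 0, 0, 0.024], [-0.036, 0.117, 0, 0, 0, 0, 0.024], [-0.038, 0.124, 0, 0, 0, 0, 0.024]],
])

```text
clock: 4.35
tool_pos: [582.4, 171.2, 7.7]
ee_rot: [-180.0, -0.0, 106.5]
wrist_force: [-0.6, -1.1, -0.4]
gripper_width: 0.281
gripper_force: 0.5
```

Run:
```python
from h import *
import cv2
s=env.read_state();print(s["tool_pos"],Q(s["tool_pos"][:2]))
cv2.imwrite("pics/w2.png",grab_frame("wrist")[...,::-1])
```

```text
[582.36226654 171.24272193   7.74147225] [ 46.8 -13.7]
```

View pics/w2.png

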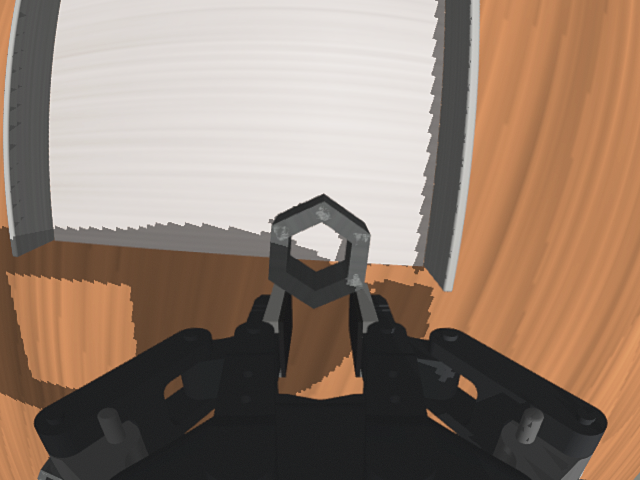

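The nut sits corner-first between the fingertips at (320,250), halfway over the mouth edge and clear of the right wall at (440,270). I'll continue to the end, back off and lift.

Request:
arm_command([
  [[-0.003, 0.01, 0, 0, 0, 0, 0.024], [-0.0065, 0.021, 0, 0, 0, 0, 0.024], [-0.01, 0.032, 0, 0, 0, 0, 0.024], [-0.0135, 0.043, 0, 0, 0, 0, 0.024], [-0.0165, 0.054, 0, 0, 0, 0, 0.024], [-0.019, 0.063, 0, 0, 0, 0, 0.024], [-0.021, 0.069, 0, 0, 0, 0, 0.024], [-0.021, 0.069, 0, 0, 0, 0, 0.024], [-0.019, 0.062, 0, 0, 0, 0, 0.024], [-0.013, 0.042, 0, 0, 0, 0, 0.024], [-0.013, 0.042, 0.05, 0, 0, 0, 0.024], [-0.013, 0.042, 0.09, 0, 0, 0, 0.024]],
])

```text
clock: 5.6
tool_pos: [569.5, 210.5, 98.0]
ee_rot: [-179.8, 0.0, 106.4]
wrist_force: [1.1, 0.1, 0.3]
gripper_width: 0.282
gripper_force: 0.0
```

Request:
arm_command([
  [[-0.15, -0.294, 0, 0, 0, -0.684, 0.024], [-0.15, -0.294, 0, 0, 0, -0.684, 0.024], [-0.15, -0.294, 0, 0, 0, -0.684, 0.024], [-0.15, -0.294, 0, 0, 0, -0.684, 0.024], [-0.15, -0.294, 0, 0, 0, -0.684, 0.024], [-0.15, -0.294, 0, 0, 0, -0.684, 0.024], [-0.15, -0.294, 0, 0, 0, -0.684, 0.024], [-0.15, -0.294, 0, 0, 0, -0.684, 0.024], [-0.15, -0.294, 0, 0, 0, -0.684, 0.024], [-0.15, -0.294, 0, 0, 0, -0.684, 0.024]],
])

```text
clock: 6.6
tool_pos: [420.1, -81.6, 97.9]
ee_rot: [180.0, -0.0, 67.3]
wrist_force: [0.0, -0.2, 0.2]
gripper_width: 0.284
gripper_force: 0.0
```

Run:
```python
from h import *
import cv2
s=env.read_state();print(s["tool_pos"],s["ee_rot"],s["joint_pos"])
cv2.imwrite("pics/w3.png",grab_frame("wrist")[...,::-1])
```

```text
[420.12923311 -81.57198578  97.90093307] [ 1.79975622e+02 -1.52837146e-02  6.72914804e+01] [-2.02647589e+01  1.74571120e+01  1.15801129e+02  1.95479385e-02
  4.67167534e+01  2.43036493e+00]
```

View pics/w3.png

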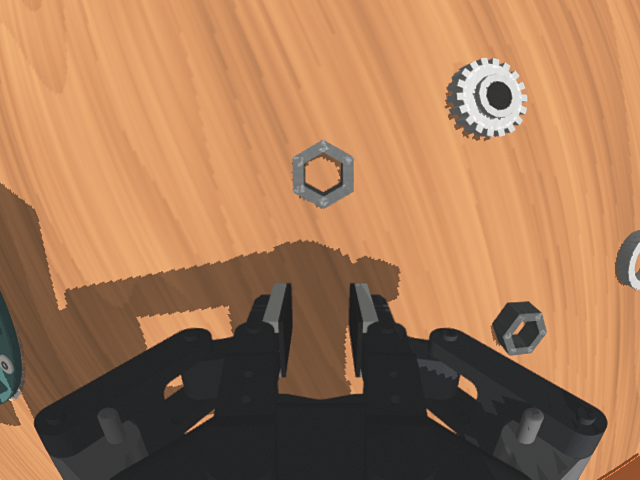

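The nut at (323,174) is centred ahead of the fingertips, and the gear is well to the right. I'll descend and push diagonally.

Request:
arm_command([
  [[0, 0, -0.048, 0, 0, 0, 0.024], [0, 0, -0.08, 0, 0, 0, 0.024], [0, 0, -0.091, 0, 0, 0, 0.024], [0.001, 0.002, -0.091, 0, 0, 0, 0.024], [0.003, 0.007, -0.091, 0, 0, 0, 0.024], [0.006, 0.014, -0.091, 0, 0, 0, 0.024], [0.009, 0.022, -0.091, 0, 0, 0, 0.024], [0.013, 0.031, -0.091, 0, 0, 0, 0.024], [0.017, 0.041, -0.091, 0, 0, 0, 0.024], [0.021, 0.051, -0.091, 0, 0, 0, 0.024], [0.026, 0.061, -0.091, 0, 0, 0, 0.024], [0.03, 0.071, -0.091, 0, 0, 0, 0.024]],
])

```text
clock: 7.85
tool_pos: [450.2, -9.7, 6.8]
ee_rot: [180.0, -0.0, 67.3]
wrist_force: [0.1, -0.3, 0.1]
gripper_width: 0.28
gripper_force: 0.4
```

Request:
arm_command([
  [[0.004, 0.01, 0, 0, 0, 0, 0.024], [0.008, 0.02, 0, 0, 0, 0, 0.024], [0.012, 0.03, 0, 0, 0, 0, 0.024], [0.017, 0.04, 0, 0, 0, 0, 0.024], [0.021, 0.05, 0, 0, 0, 0, 0.024], [0.025, 0.06, 0, 0, 0, 0, 0.024], [0.029, 0.07, 0, 0, 0, 0, 0.024], [0.033, 0.079, 0, 0, 0, 0, 0.024], [0.037, 0.087, 0, 0, 0, 0, 0.024], [0.04, 0.094, 0, 0, 0, 0, 0.024], [0.042, 0.099, 0, 0, 0, 0, 0.024], [0.042, 0.101, 0, 0, 0, 0, 0.024]],
])

```text
clock: 9.05
tool_pos: [492.1, 90.9, 6.8]
ee_rot: [180.0, -0.0, 67.3]
wrist_force: [0.8, -1.0, -1.0]
gripper_width: 0.279
gripper_force: 0.2
```

Request:
arm_command([
  [[-0.005, -0.011, 0, 0, 0, 0, 0.024], [-0.01, -0.023, 0, 0, 0, 0, 0.024], [-0.01, -0.023, 0.04, 0, 0, 0, 0.024], [-0.01, -0.023, 0.06, 0, 0, 0, 0.024], [0.021, -0.024, 0.06, 0, 0, 0.639, 0.024], [0.021, -0.024, 0.06, 0, 0, 0.639, 0.024], [0.021, -0.024, 0.06, 0, 0, 0.639, 0.024], [0.021, -0.024, 0.06, 0, 0, 0.639, 0.024], [0.021, -0.024, 0.06, 0, 0, 0.639, 0.024], [0.021, -0.024, 0.06, 0, 0, 0.639, 0.024]],
])

```text
clock: 10.05
tool_pos: [511.7, 65.0, 66.6]
ee_rot: [-179.9, -0.0, 103.9]
wrist_force: [-0.2, 0.3, 0.7]
gripper_width: 0.279
gripper_force: 0.0
```

Run:
```python
from h import *
import cv2
s=env.read_state();print(s["tool_pos"],s["ee_rot"],Q(s["tool_pos"][:2]))
cv2.imwrite("pics/w4.png",grab_frame("wrist")[...,::-1])
```

```text
[511.66729865  65.04608005  66.59416798] [-1.79932207e+02 -5.95031826e-03  1.03859886e+02] [-47.3 -99.8]
```

View pics/w4.png

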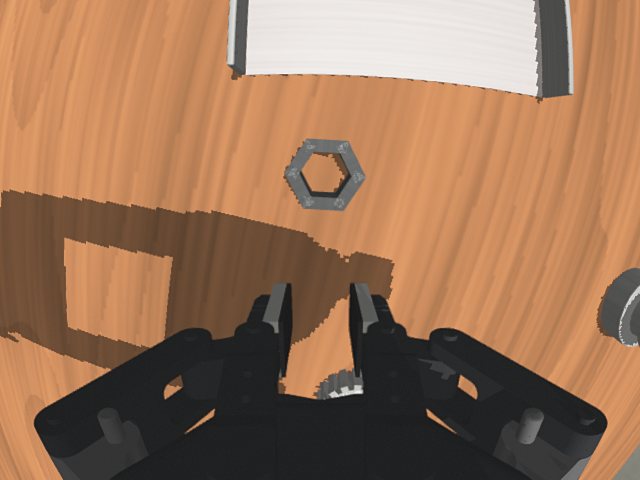

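The nut at (325,175) is centred and the pan mouth is straight ahead, with its left wall at x≈238. I'll descend and push straight in.

Request:
arm_command([
  [[0.001, 0, -0.045, 0, 0, 0, 0.024], [0.001, 0, -0.06, 0, 0, 0, 0.024], [0.001, 0.002, -0.06, 0, 0, 0, 0.024], [0, 0.007, -0.06, 0, 0, 0, 0.024], [-0.002, 0.014, -0.06, 0, 0, 0, 0.024], [-0.004, 0.022, -0.06, 0, 0, 0, 0.024], [-0.007, 0.032, -0.06, 0, 0, 0, 0.024], [-0.009, 0.042, -0.06, 0, 0, 0, 0.024], [-0.012, 0.052, -0.06, 0, 0, 0, 0.024], [-0.014, 0.062, -0.06, 0, 0, 0, 0.024], [-0.017, 0.072, -0.06, 0, 0, 0, 0.024], [-0.019, 0.082, -0.06, 0, 0, 0, 0.024]],
])

```text
clock: 11.3
tool_pos: [493.2, 149.3, 6.7]
ee_rot: [-180.0, -0.0, 103.9]
wrist_force: [0.5, -1.1, 0.7]
gripper_width: 0.282
gripper_force: 0.4
```

Request:
arm_command([
  [[-0.002, 0.01, 0, 0, 0, 0, 0.024], [-0.005, 0.02, 0, 0, 0, 0, 0.024], [-0.007, 0.03, 0, 0, 0, 0, 0.024], [-0.01, 0.04, 0, 0, 0, 0, 0.024], [-0.012, 0.05, 0, 0, 0, 0, 0.024], [-0.015, 0.06, 0, 0, 0, 0, 0.024], [-0.017, 0.068, 0, 0, 0, 0, 0.024], [-0.018, 0.073, 0, 0, 0, 0, 0.024], [-0.018, 0.073, 0, 0, 0, 0, 0.024], [-0.013, 0.053, 0, 0, 0, 0, 0.024], [-0.011, 0.046, 0.04, 0, 0, 0, 0.024], [-0.011, 0.046, 0.09, 0, 0, 0, 0.024]],
])

```text
clock: 12.5
tool_pos: [480.9, 192.6, 95.7]
ee_rot: [-179.6, 0.0, 103.8]
wrist_force: [1.1, 0.6, -0.8]
gripper_width: 0.281
gripper_force: 0.0
```

Now to C's start (549.2,−250.6).

Request:
arm_command([
  [[0.068, -0.443, 0, 0, 0, 0, 0.024], [0.068, -0.443, 0, 0, 0, 0, 0.024], [0.068, -0.443, 0, 0, 0, 0, 0.024], [0.068, -0.443, 0, 0, 0, 0, 0.024], [0.068, -0.443, 0, 0, 0, 0, 0.024], [0.068, -0.443, 0, 0, 0, 0, 0.024], [0.068, -0.443, 0, 0, 0, 0, 0.024], [0.068, -0.443, 0, 0, 0, 0, 0.024], [0.068, -0.443, 0, 0, 0, 0, 0.024], [0.068, -0.443, 0, 0, 0, 0, 0.024], [0.068, -0.443, 0, 0, 0, 0, 0.024], [0.068, -0.443, 0, 0, 0, 0, 0.024]],
])

```text
clock: 13.7
tool_pos: [549.7, -247.5, 96.4]
ee_rot: [-179.9, -0.1, 103.9]
wrist_force: [-0.8, 0.9, 0.2]
gripper_width: 0.28
gripper_force: 0.0
```

Run:
```python
from h import *
import cv2
s=env.read_state();print(s["tool_pos"],s["ee_rot"],Q(s["tool_pos"][:2]))
a=grab_frame("wrist")[...,::-1];b=grab_frame("top")[170:350,140:460,::-1]
cv2.imwrite("pics/w5.png",cv2.vconcat([cv2.resize(a,(400,300)),cv2.resize(b,(400,225))]))
```

```text
[ 549.69616823 -247.51729846   96.36393243] [-1.79927385e+02 -9.31374768e-02  1.03917628e+02] [ -85.5 -412.4]
```

View pics/w5.png

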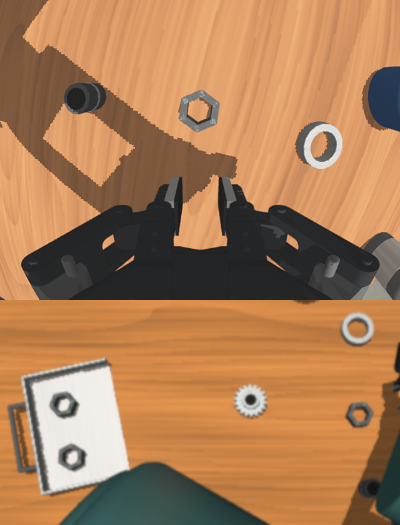

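Both pushed nuts lie inside the pan. The third nut is centred ahead at about (318,176) in full wrist pixels, and the ring and socket are clear. I'll descend and push.

Request:
arm_command([
  [[0, 0, -0.048, 0, 0, 0, 0.024], [0, 0, -0.08, 0, 0, 0, 0.024], [0, 0, -0.089, 0, 0, 0, 0.024], [-0.001, 0.003, -0.089, 0, 0, 0, 0.024], [-0.002, 0.008, -0.089, 0, 0, 0, 0.024], [-0.004, 0.015, -0.089, 0, 0, 0, 0.024], [-0.006, 0.023, -0.089, 0, 0, 0, 0.024], [-0.009, 0.033, -0.089, 0, 0, 0, 0.024], [-0.011, 0.043, -0.089, 0, 0, 0, 0.024], [-0.014, 0.053, -0.089, 0, 0, 0, 0.024], [-0.017, 0.063, -0.089, 0, 0, 0, 0.024], [-0.019, 0.073, -0.089, 0, 0, 0, 0.024]],
])

```text
clock: 15.0
tool_pos: [531.2, -174.7, 7.8]
ee_rot: [-180.0, -0.0, 103.9]
wrist_force: [0.8, -0.4, 0.4]
gripper_width: 0.279
gripper_force: 0.6
```

Request:
arm_command([
  [[-0.003, 0.01, 0, 0, 0, 0, 0.024], [-0.005, 0.02, 0, 0, 0, 0, 0.024], [-0.008, 0.03, 0, 0, 0, 0, 0.024], [-0.011, 0.04, 0, 0, 0, 0, 0.024], [-0.013, 0.05, 0, 0, 0, 0, 0.024], [-0.016, 0.06, 0, 0, 0, 0, 0.024], [-0.019, 0.07, 0, 0, 0, 0, 0.024], [-0.021, 0.08, 0, 0, 0, 0, 0.024], [-0.024, 0.09, 0, 0, 0, 0, 0.024], [-0.027, 0.1, 0, 0, 0, 0, 0.024], [-0.029, 0.11, 0, 0, 0, 0, 0.024], [-0.032, 0.12, 0, 0, 0, 0, 0.024]],
])

```text
clock: 16.2
tool_pos: [499.6, -54.8, 7.8]
ee_rot: [180.0, 0.0, 103.9]
wrist_force: [0.5, -0.4, -0.7]
gripper_width: 0.277
gripper_force: 0.3
```

Request:
arm_command([
  [[-0.003, 0.01, 0, 0, 0, 0, 0.024], [-0.005, 0.02, 0, 0, 0, 0, 0.024], [-0.008, 0.03, 0, 0, 0, 0, 0.024], [-0.01, 0.038, 0, 0, 0, 0, 0.024], [-0.012, 0.043, 0, 0, 0, 0, 0.024], [-0.012, 0.046, 0, 0, 0, 0, 0.024], [-0.012, 0.046, 0, 0, 0, 0, 0.024], [-0.009, 0.036, 0, 0, 0, 0, 0.024], [-0.006, 0.023, 0, 0, 0, 0, 0.024], [-0.006, 0.023, 0.04, 0, 0, 0, 0.024], [-0.006, 0.023, 0.06, 0, 0, 0, 0.024], [-0.006, 0.023, 0.06, 0, 0, 0, 0.024]],
])

```text
clock: 17.4
tool_pos: [496.5, -34.6, 70.3]
ee_rot: [179.7, 0.2, 103.8]
wrist_force: [1.2, -0.1, -0.2]
gripper_width: 0.279
gripper_force: 0.0
```

Request:
arm_command([
  [[-0.02, 0.002, 0, 0, 0, -0.37, 0.024], [-0.02, 0.002, 0, 0, 0, -0.37, 0.024], [-0.02, 0.002, 0, 0, 0, -0.37, 0.024], [-0.02, 0.002, 0, 0, 0, -0.37, 0.024], [-0.02, 0.002, 0, 0, 0, -0.37, 0.024]],
])

```text
clock: 17.9
tool_pos: [473.6, -31.2, 67.3]
ee_rot: [-180.0, 0.0, 82.8]
wrist_force: [-0.6, -0.7, -0.1]
gripper_width: 0.285
gripper_force: 0.0
```

Run:
```python
from h import *
import cv2
s=env.read_state();print(s["tool_pos"],s["ee_rot"],Q(s["tool_pos"][:2]))
cv2.imwrite("pics/w6.png",grab_frame("wrist")[...,::-1])
```

```text
[473.60773312 -31.20444248  67.28536597] [-1.79961684e+02  6.24508083e-04  8.28046629e+01] [-107.4 -184.1]
```

View pics/w6.png

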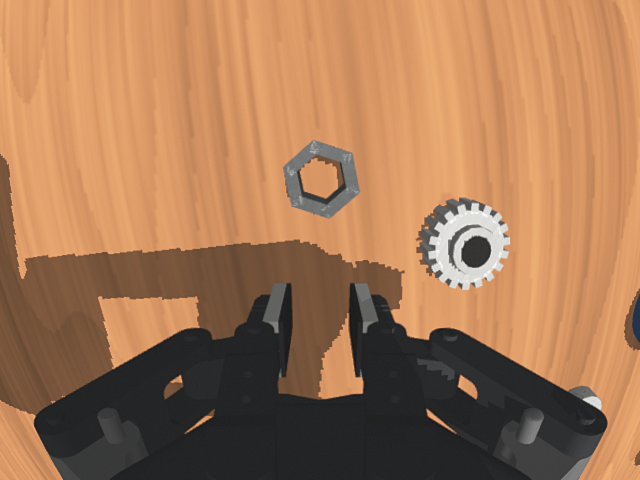

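The nut at (321,179) is centred and the gear at (465,245) is clear to the right. This is the final push into the pan.

Request:
arm_command([
  [[0, 0, -0.045, 0, 0, 0, 0.024], [0, 0, -0.06, 0, 0, 0, 0.024], [0, 0.002, -0.06, 0, 0, 0, 0.024], [0.001, 0.007, -0.06, 0, 0, 0, 0.024], [0.002, 0.014, -0.06, 0, 0, 0, 0.024], [0.003, 0.022, -0.06, 0, 0, 0, 0.024], [0.0045, 0.032, -0.06, 0, 0, 0, 0.024], [0.006, 0.042, -0.06, 0, 0, 0, 0.024], [0.0075, 0.052, -0.06, 0, 0, 0, 0.024], [0.009, 0.062, -0.06, 0, 0, 0, 0.024], [0.01, 0.072, -0.06, 0, 0, 0, 0.024], [0.0115, 0.082, -0.06, 0, 0, 0, 0.024]],
])

```text
clock: 19.15
tool_pos: [485.1, 52.3, 7.7]
ee_rot: [-180.0, 0.0, 82.7]
wrist_force: [-0.5, -0.5, 0.1]
gripper_width: 0.281
gripper_force: 0.6
```

Request:
arm_command([
  [[0.001, 0.01, 0, 0, 0, 0, 0.024], [0.003, 0.02, 0, 0, 0, 0, 0.024], [0.004, 0.03, 0, 0, 0, 0, 0.024], [0.0055, 0.04, 0, 0, 0, 0, 0.024], [0.007, 0.05, 0, 0, 0, 0, 0.024], [0.0085, 0.06, 0, 0, 0, 0, 0.024], [0.01, 0.07, 0, 0, 0, 0, 0.024], [0.011, 0.08, 0, 0, 0, 0, 0.024], [0.0125, 0.09, 0, 0, 0, 0, 0.024], [0.014, 0.1, 0, 0, 0, 0, 0.024], [0.0155, 0.11, 0, 0, 0, 0, 0.024], [0.017, 0.12, 0, 0, 0, 0, 0.024]],
])

```text
clock: 20.35
tool_pos: [502.3, 172.2, 7.7]
ee_rot: [-180.0, 0.0, 82.7]
wrist_force: [-0.2, -1.0, 0.3]
gripper_width: 0.277
gripper_force: 0.5
```

Request:
arm_command([
  [[0.001, 0.008, 0, 0, 0, 0, 0.024], [0.002, 0.015, 0, 0, 0, 0, 0.024], [0.003, 0.019, 0, 0, 0, 0, 0.024], [0.003, 0.019, 0, 0, 0, 0, 0.024], [0.001, 0.009, 0, 0, 0, 0, 0.024], [-0.001, -0.006, 0, 0, 0, 0, 0.024], [-0.001, -0.006, 0.04, 0, 0, 0, 0.024], [-0.001, -0.006, 0.09, 0, 0, 0, 0.024], [-0.001, -0.05, 0.13, 0, 0, 0, 0.024], [-0.001, -0.07, 0.15, 0, 0, 0, 0.024], [-0.001, -0.07, 0.15, 0, 0, 0, 0.024]],
])

```text
clock: 21.45
tool_pos: [503.3, 97.7, 161.3]
ee_rot: [179.6, 0.0, 82.5]
wrist_force: [0.5, -0.2, -0.6]
gripper_width: 0.278
gripper_force: 0.0
```

Run:
```python
from h import *
import cv2
s=env.read_state();print(s["tool_pos"],s["clock"])
a=grab_frame("wrist")[...,::-1];b=grab_frame("scene")[150:400,100:500,::-1]
cv2.imwrite("pics/w7.png",cv2.vconcat([cv2.resize(a,(400,300)),b]))
```

```text
[503.28696803  97.69958588 161.33806653] 21.45
```

View pics/w7.png

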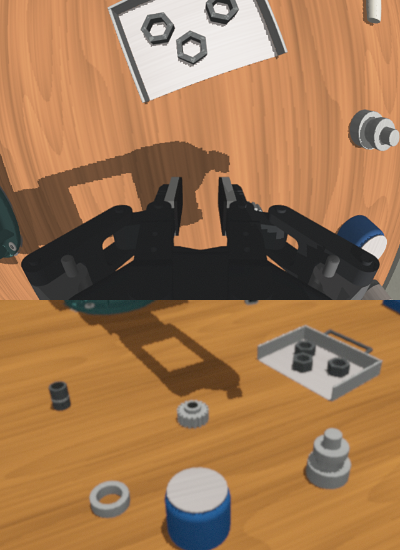

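All three nuts lie flat and fully inside the pan, at (157,28), (221,8) and (192,46) in the wrist view. The gear, ring, socket, shaft and tin are where they were, and the arm is touching nothing.

```bash
python3 -c "
from cell import env
print(env.sign_off())"
```

```text
the job is handed in; nothing more can be done
None
```

I swept all three nuts fully inside the pan by pushing only, left everything else on the bench untouched in the final views, and handed the job in at about 21.5 s.

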